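# Close up the glass painter's stacking dishes

## Task

Pack up the stoneware mixing dishes as one upright stack in the wooden stand: the undivided dish at the bottom with its foot in the stand's recess, the two-well dish on it, the four-well dish on that, and the lid on top, each seated fully in the one below. Set the pieces down gently, and leave the ink bottle, the piece of painted glass and the flat brush where they are.

Things in the scene. Friction and masses are not known exactly. Their poses are not given: they have to be found in the camera images.
- dish_plain: Mixing dish with one undivided well. Brown stoneware, 0.10-0.18 kg, loose, upright. Round wall, outer diameter 64 mm, 3.5 mm thick, from 4 mm up to the rim at 26 mm; grip across it. Below it a tapered foot 4 mm high, 45 to 51 mm across; it enters the 57 mm mouth of another dish, shoulder on rim (each adds 22 mm). Origin: centre of the foot's underside, z up.
- dish_two: Mixing dish, two wells: one wall inside, 7 mm below the rim. Brown stoneware, 0.10-0.18 kg, loose, upright. Round wall, outer diameter 64 mm, 3.5 mm thick, from 4 mm up to the rim at 26 mm; grip across it. Below it a tapered foot 4 mm high, 45 to 51 mm across; it enters the 57 mm mouth of another dish, shoulder on rim (each adds 22 mm). Origin: centre of the foot's underside, z up.
- dish_four: Mixing dish, four wells: crossed walls inside, 7 mm below the rim. Brown stoneware, 0.10-0.18 kg, loose, upright. Round wall, outer diameter 64 mm, 3.5 mm thick, from 4 mm up to the rim at 26 mm; grip across it. Below it a tapered foot 4 mm high, 45 to 51 mm across; it enters the 57 mm mouth of another dish, shoulder on rim (each adds 22 mm). Origin: centre of the foot's underside, z up.
- lid: Lid of the same brown stoneware, 0.07-0.12 kg, loose, upright: disc 64 mm in diameter from 4 to 10 mm height; on it a round knob, diameter 20 mm, from 10 to 30 mm (grip here); under it a tapered plug 4 mm high, 45 to 51 mm across, that enters a dish's mouth. Origin: centre of the plug's underside, z up.
- stand: Flat square wooden stand, 90 x 90 mm and 12 mm high, fixed to the table, with a round recess 57 mm wide and 6 mm deep in the middle of its top; a dish's foot drops into the recess until the dish's shoulder rests on the stand's top (the dish's origin is then 8 mm above the stand's). Origin: centre of its underside.
- ink_bottle: Bystander: square amber glass bottle 42 x 42 mm, with its black cap 58 mm high; loose. Origin: centre of its underside.
- glass_piece: Bystander: flat round amber piece of painted glass, 72 mm in diameter, 5 mm thick, lying loose on the table. Origin: centre of its underside.
- flat_brush: Bystander: flat brush with a dark wooden handle, lying loose on the table, up to 14 mm high; handle 110 mm long towards its -x, head 55 mm wide, bristles to 52 mm towards +x. Origin: on the underside where handle meets head.

How it is judged (in metres and radians):
At the end, for the whole second after the job is handed in: Undivided dish in the stand, two-well dish on it, four-well dish on that, lid on top; each seated (origin above the one below: 8 mm on the stand, 22 mm on a dish, within -3 and +2.5 mm), centred on the one below within 7 mm, upright within 0.08 rad, and at rest (horizontal distance between dish_plain and stand below 0.007 m and z of dish_plain in the frame of stand between 0.005 and 0.0105 m and angle between each of dish_plain, dish_two, dish_four, lid's own z axis and vertical below 0.08 rad and linear speed of each of dish_plain, dish_two, dish_four, lid below 0.02 m/s and angular speed of each of dish_plain, dish_two, dish_four, lid below 0.2 rad/s and horizontal distance between dish_two and dish_plain below 0.007 m and z of dish_two in the frame of dish_plain between 0.019 and 0.0245 m and horizontal distance between dish_four and dish_two below 0.007 m and z of dish_four in the frame of dish_two between 0.019 and 0.0245 m and horizontal distance between lid and dish_four below 0.007 m and z of lid in the frame of dish_four between 0.019 and 0.0245 m); the robot touches nothing.
It fails at once if the ink bottle is pushed more than 30 mm from its place (distance of ink_bottle from where it was at the start of the episode above 0.03 m).
It fails at once if the glass piece is pushed more than 30 mm from its place (distance of glass_piece from where it was at the start of the episode above 0.03 m).
It fails at once if the flat brush is pushed more than 30 mm from its place (distance of flat_brush from where it was at the start of the episode above 0.03 m).
It fails at once if a dish or the lid is dropped or slammed into place: faster than 0.5 m/s within 25 mm above its seat ((horizontal distance between dish_plain and stand below 0.02 m and z of dish_plain in the frame of stand between 0 and 0.033 m and linear speed of dish_plain above 0.5 m/s) or (horizontal distance between dish_two and dish_plain below 0.02 m and z of dish_two in the frame of dish_plain between 0 and 0.047 m and linear speed of dish_two above 0.5 m/s) or (horizontal distance between dish_four and dish_two below 0.02 m and z of dish_four in the frame of dish_two between 0 and 0.047 m and linear speed of dish_four above 0.5 m/s) or (horizontal distance between lid and dish_four below 0.02 m and z of lid in the frame of dish_four between 0 and 0.047 m and linear speed of lid above 0.5 m/s)).
It also fails if it takes over 115 s, if anything falls off the work surface, if the arm or the gripper's body presses on something with over 40 N, if the wrist force passes 120 N, or if a joint passes its speed limit or range.

## Robot

A 6-joint arm with a two-finger parallel gripper is mounted at the origin on the work surface. World frame = base frame: x ahead of the robot, y to its left, z up, the work surface at z = 0. Lengths are in mm, angles in rad, forces in N, time in s.
With the tool pointing down it reaches from about 250 to 775 mm from the base axis. Payload 4 kg.
Tool frame: the origin (TCP) lies on the front face of the gripper's body, between the roots of the fingers; the fingertips stand 73 mm ahead of it and the grasp point (between the pads) lies 54 mm ahead of it; z points along the fingers, y is the line along which they close (so a half turn about z gives the same grasp; the last joint's range is limited). The gripper opens to 85 mm and grips with 20 to 120 N. Pads are 22 mm wide; open, the fingers measure 114 mm over their backs; the gripper's body (76 mm by 85 mm) begins 54 mm behind the grasp point. The pads swing forward as they close: fully open they stand 13 mm farther back than shut.
Start: joints at [1.16, 0.087, 1.371, -0, 1.684, -0.103], TCP at [166.636, 524.159, 303.941] pointing down, gripper open.
Joint ranges: [-3.1, 3.1], [-0.76, 2.03], [0.27, 2.55], [-1.08, 4.22], [0.17, 2.65], [-2.57, 2.57]. Speed limits (rad/s): [2.79, 2.79, 3.14, 3.14, 3.14, 3.14].

## Interface

Orientations are given as [roll, pitch, yaw] about the fixed x, y, z axes, in that order (R = Rz(yaw) Ry(pitch) Rx(roll)).
In Python, from rig import arm, snapshot, calibration gives the robot as it stands. The module is installed in compiled form; this text tells all that it offers.
- The arm moves only by the tool step_arm, never from a script. Its argument "steps" is a list of rows, each a list of 3 entries, a list of its own where there are three numbers: the turn, a rotation vector about the tool's x, y, z normalised to -1 to 1, where 1 is 1.5 rad, then the shift along the tool's x, y, z normalised to -1 to 1, where 1 is 0.12 m, then the closure, from 0 (fully open) to 1 (shut). In form: [[[rx, ry, rz], [tx, ty, tz], grip], ...]. A call has exactly 8 rows; each row shifts and turns the commanded pose from where the row before left it, along the tool's axes as they then stand; what a row does not reach is not made up. A row lasts 1/8 s, in which the tool goes at most 62.5 mm and 10.7 degrees, less where a joint would pass 70% of its speed; a pose out of reach is approached as far as the arm can. A call with a number of a shift or a turn outside -1 to 1 is refused whole. A call with a gripper value outside its range is refused whole. The fingers move at their own pace and stop on an object; "grip_force" is the grip in N (left out, the last holds). Time passes only in rows, so rows that do not move let the fingers close, or fill a call up. It gives the time, the measured TCP pose, the force, the opening and the grip force at its end, in the units of the state.
- arm.read_state(): the state, without advancing time (a new reading comes with each control period).
- snapshot(name): name is "scene" or "top" or "wrist"; returns the picture (480x640x3 uint8, red, green, blue); there is no depth.
- calibration(name): a dict with "camera_matrix" (3x3 intrinsics, pixels), "xyz" and "rotation" of the camera in the world. Camera axes: x right, y down, z forward; pixel columns grow to the right and rows downward; lengths in mm; the calibration is good to about 2 mm. A picture is of the moment at which its call begins: read the wrist's pose just before it. calibration takes no time and is no camera call; for the wrist camera it gives the pose at the moment of the call.
- arm.sign_off(): hands the job in; it is judged then, once.
The state is a dict: "time": time; "qpos": joint angles; "qvel": joint speeds; "joint_efforts": joint torques, N m; "tool_pos": TCP position; "eef_rot": TCP orientation; "contact_force": force on the tool from outside, world axes, zero at the start; "moment": the same for the moment, N m; "gripper_width": finger opening in mm; "grip_force": force on a finger pad.
Only numpy, scipy, OpenCV 4.12 (cv2) and the standard library are available. Lean on these libraries where they do the work, as an engineer would, in place of code of your own. Each camera call takes 0.05 s, during which the arm holds its last target. There are 200 camera calls.

## Working session

There is one attempt and no reset: what is moved stays moved. The work goes in short steps, Python scripts to look and compute and a tool call to move; the robot and the scene stay as the last step left them, time stands still between calls to the robot, and variables do not carry over. Pictures are saved under pics/ and viewed, at most 14 in all, crops included, and the job is handed in when it is done.

Besides the shell and the picture viewer there is one more tool, called as name(argument=value, ...), one argument or row to a line, values as JSON. step_arm: Moves the arm, as the interface text tells. Its arguments: {"type":"object","properties":{"steps":{"type":"array","items":{"type":"array"}},"grip_force":{"type":"number"}},"required":["steps"]}

```bash
mkdir -p pics
python3 - <<'E'
from rig import arm,snapshot,calibration
import cv2,numpy as np
s=arm.read_state();print(s)
for n in("top","scene"):
    im=snapshot(n);cv2.imwrite(f"pics/{n}0.png",im[...,::-1]);c=calibration(n)
    print(n,c)
E
```

```text
{'time': 0.0, 'qpos': array([ 1.15991927e+00,  8.79606076e-02,  1.37227821e+00,  1.78464270e-05,
        1.68359731e+00, -1.03101023e-01]), 'qvel': array([-0.00184718, -0.00157984,  0.00244235, -0.00155188, -0.00122133,
        0.00098349]), 'joint_efforts': array([ 1.02852740e-03, -3.51858115e+01, -3.13280797e+01, -2.45421194e-05,
        1.05284527e-02,  4.13862054e-06]), 'tool_pos': array([166.48069846, 523.84084176, 302.72372938]), 'eef_rot': array([-3.13936292e+00, -2.48537669e-04,  2.83381833e+00]), 'contact_force': array([-0.02740971, -0.10267152, -0.40006514]), 'moment': array([-0.00770701,  0.01738927,  0.00894319]), 'grip_force': 0.0, 'gripper_width': 85.49046030770938}
top {'camera_matrix': array([[568.63918925,   0.        , 334.21847961],
       [  0.        , 568.63918925, 241.17221026],
       [  0.        ,   0.        ,   1.        ]]), 'xyz': array([ 468.70847983,    2.72544077, 1231.13553504]), 'rotation': array([-3.02342235,  0.01722572, -1.57187033])}
scene {'camera_matrix': array([[520.68006124,   0.        , 312.44087315],
       [  0.        , 520.68006124, 233.10562788],
       [  0.        ,   0.        ,   1.        ]]), 'xyz': array([1519.78634814,  238.1176939 ,  633.66486772]), 'rotation': array([-2.15210263,  0.01636347,  1.79236666])}
```

View pics/top0.png

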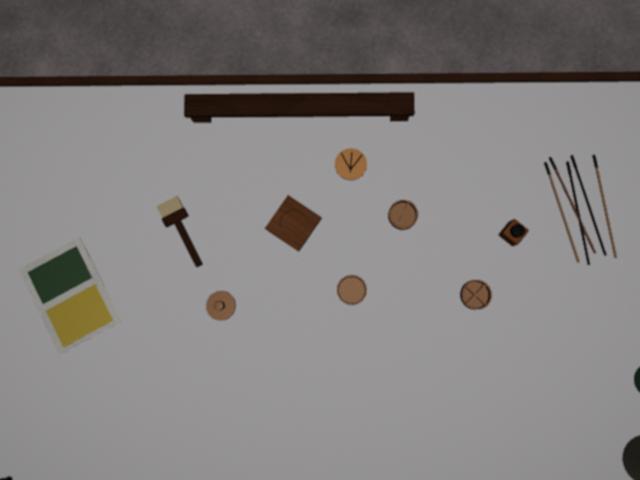

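View pics/scene0.png

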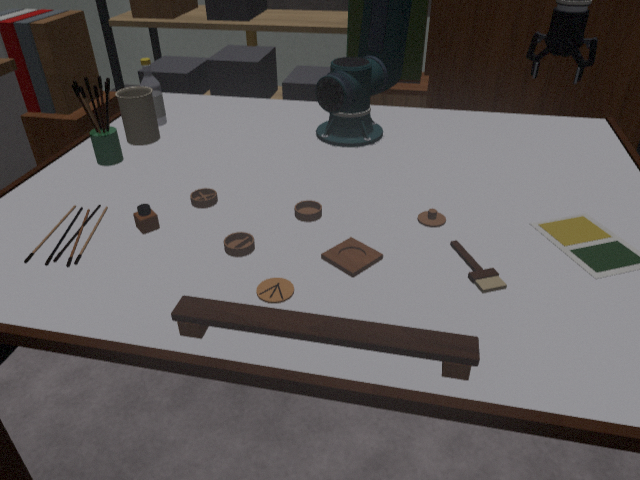

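The top picture shows the two-well dish at (403,215), four-well at (475,294), plain at (351,290), lid at (221,305), stand at (293,223), glass at (351,164), brush at about (180,225) and ink at (514,232). The scene view agrees.

```bash
cat > h.py <<'E'
from rig import arm,snapshot,calibration
import cv2,numpy as np
from scipy.spatial.transform import Rotation as R
def ray(c,uv,z):
    K=c["camera_matrix"];d=R.from_euler("xyz",c["rotation"]).as_matrix()@np.linalg.inv(K)@[*uv,1]
    p=np.array(c["xyz"]);return (p+d*(z-p[2])/d[2]).round(1)
def proj(c,p):
    q=c["camera_matrix"]@R.from_euler("xyz",c["rotation"]).as_matrix().T@(np.array(p)-c["xyz"]);return (q[:2]/q[2]).round(1)
def delta(s,t):  # tool-axis shift (mm) to world TCP target
    return (R.from_euler("xyz",s["eef_rot"]).as_matrix().T@(np.array(t)-s["tool_pos"])).round(1)
E
python3 - <<'E'
from h import *
im=cv2.imread("pics/top0.png");c=calibration("top")
hsv=cv2.cvtColor(im,cv2.COLOR_BGR2HSV)
m=((hsv[...,1]>60)*255).astype(np.uint8)
for n,u,z in(("plain",(351,290),26),("two",(403,215),26),("four",(475,294),26),("lid",(221,305),10),("stand",(293,223),12),("glass",(351,164),5),("ink",(514,232),45)):
    cs,_=cv2.findContours(m,0,2)
    k=[q for q in cs if cv2.pointPolygonTest(q,u,False)>=0]
    if not k: print(n,"none");continue
    (cx,cy),(w,h),a=cv2.minAreaRect(k[0])
    p=ray(c,(cx,cy),z);f=np.linalg.norm(c["xyz"]-p)/568.6
    print(n,round(cx,1),round(cy,1),p,"size mm",round(w*f,1),round(h*f,1),"ang",round(a,1),"reach",np.hypot(*p[:2]).round())
w=calibration("wrist");s=arm.read_state();print(w);T=R.from_euler("xyz",s["eef_rot"]).as_matrix()
Rw=R.from_euler("xyz",w["rotation"]).as_matrix()
print("cam in tool",T.T@(w["xyz"]-s["tool_pos"]),(T.T@Rw).round(3))
E
```

```text
plain 351.5 289.5 [508.9 -13.1  26. ] size mm 60.0 60.0 ang 45.0 reach 509.0
two 403.0 214.0 [ 670.  -124.1   26. ] size mm 60.5 60.5 ang 90.0 reach 681.0
four 476.0 294.0 [ 499.1 -274.7   26. ] size mm 60.9 65.3 ang 90.0 reach 570.0
lid 220.3 305.3 [476.3 267.9  10. ] size mm 60.6 62.2 ang 45.0 reach 546.0
stand 292.9 222.7 [654.1 113.3  12. ] size mm 88.3 88.6 ang 34.5 reach 664.0
glass 350.5 163.5 [786.8 -12.4   5. ] size mm 69.1 69.1 ang 90.0 reach 787.0
ink none
{'camera_matrix': array([[427.0118641 ,   0.        , 307.20909373],
       [  0.        , 427.0118641 , 233.88798559],
       [  0.        ,   0.        ,   1.        ]]), 'xyz': array([ 91.13969299, 547.94073134, 372.51421414]), 'rotation': array([2.82931758e+00, 2.75379448e-03, 1.26289767e+00])}
cam in tool [ 7.91269560e+01 -3.83455386e-02 -6.96731957e+01] [[-0.    -0.952 -0.307]
 [ 1.     0.    -0.001]
 [ 0.001 -0.307  0.952]]
```

step_arm(
  steps=[
    [[0, 0, 0], [-0.255, -0.2125, 0.053], 0],
    [[0, 0, 0], [-0.255, -0.2125, 0.053], 0],
    [[0, 0, 0], [-0.255, -0.2125, 0.053], 0],
    [[0, 0, 0], [-0.255, -0.2125, 0.053], 0],
    [[0, 0, 0], [-0.255, -0.2125, 0.053], 0],
    [[0, 0, 0], [-0.255, -0.2125, 0.053], 0],
    [[0, 0, 0], [-0.255, -0.2125, 0.053], 0],
    [[0, 0, 0], [-0.255, -0.2125, 0.053], 0],
  ],
  grip_force=30,
)

```text
time: 1.1
tool_pos: [338.4, 254.3, 252.4]
eef_rot: [-3.141, -0.0, 2.834]
contact_force: [0.5, 0.2, -0.1]
gripper_width: 84.9
grip_force: 0.0
```

step_arm(
  steps=[
    [[0, 0, 0], [-0.255, -0.2125, 0.053], 0],
    [[0, 0, 0], [-0.255, -0.2125, 0.053], 0],
    [[0, 0, 0], [-0.255, -0.2125, 0.053], 0],
    [[0, 0, 0], [-0.255, -0.2125, 0.053], 0],
    [[0, 0, 0], [-0.255, -0.2125, 0.053], 0],
    [[0, 0, 0], [-0.255, -0.2125, 0.053], 0],
    [[0, 0, 0], [-0.255, -0.2125, 0.053], 0],
    [[0, 0, 0], [-0.255, -0.2125, 0.053], 0],
  ],
)

```text
time: 2.1
tool_pos: [509.9, -14.1, 201.4]
eef_rot: [3.141, -0.001, 2.834]
contact_force: [-0.4, 0.1, -0.2]
gripper_width: 85.1
grip_force: 0.0
```

Run:
```python
from h import *
s=arm.read_state();print(s["tool_pos"],s["eef_rot"]);c=calibration("wrist");im=snapshot("wrist")[...,::-1].copy();print(proj(c,(509,-13,26)))
cv2.imwrite("pics/w1.png",im)
```

```text
[509.91086308 -14.14973243 201.40380747] [ 3.14148316e+00 -9.42709041e-04  2.83359175e+00]
[308.9 232.2]
```

View pics/w1.png

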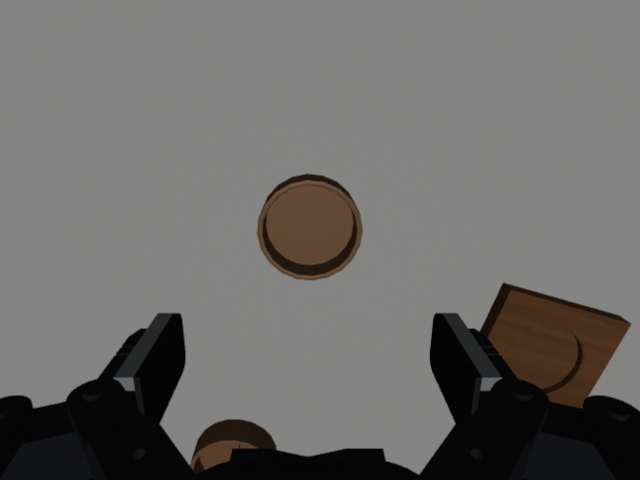

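The wrist picture shows the plain dish, rim centred near (310,229), with the stand at lower right. I'll fit the rim circle on its plane.

```bash
cat >> h.py <<'E'
from scipy.optimize import least_squares
def circ(im,c,u,z,hi=60,lo=-15,r0=32,sat=60):
    hsv=cv2.cvtColor(im,cv2.COLOR_BGR2HSV)
    m=((hsv[...,1]>sat)*255).astype(np.uint8)
    cs,_=cv2.findContours(m,0,1)
    k=max([q for q in cs if cv2.pointPolygonTest(q,tuple(map(float,u)),False)>=0],key=len)[:,0,:]
    P=np.array([ray(c,p,z)[:2] for p in k if lo<p[1]-u[1]<hi])
    f=least_squares(lambda v:np.hypot(P[:,0]-v[0],P[:,1]-v[1])-v[2],[*P.mean(0),r0],loss="soft_l1")
    return f.x.round(1),np.abs(f.fun).mean().round(2),len(P)
E
python3 - <<'E'
from h import *
s=arm.read_state();c=calibration("wrist");im=cv2.imread("pics/w1.png")
for sat in(50,70,90):print(circ(im,c,(310,229),26,sat=sat))
f=circ(im,c,(310,229),26)[0]
print("to grasp",delta(s,(f[0],f[1],80)))
E
```

```text
(array([510.3, -17.1,  31. ]), np.float64(0.16), 173)
(array([510.2, -17.1,  30.9]), np.float64(0.17), 173)
(array([510.3, -17.1,  30.8]), np.float64(0.18), 173)
to grasp [  1.7   0.8 120.3]
```

Run:
```python
from h import *
s=arm.read_state();c=calibration("wrist");im=cv2.imread("pics/w1.png")
for sat in(60,65,70,100):
  for z in (26,):print(sat,circ(im,c,(310,229),z,sat=sat),circ(im,c,(310,229),z,lo=10,sat=sat))
print(s["tool_pos"],ray(c,(310,229.5),26),ray(c,(258,229.5),26),ray(c,(362,229.5),26),ray(c,(310,280),26))
```

```text
60 (array([510.3, -17.1,  30.9]), np.float64(0.16), 173) (array([510.2, -17.1,  30.9]), np.float64(0.17), 123)
65 (array([510.3, -17.1,  30.9]), np.float64(0.17), 173) (array([510.3, -17.1,  30.9]), np.float64(0.17), 123)
70 (array([510.2, -17.1,  30.9]), np.float64(0.17), 173) (array([510.2, -17.2,  30.9]), np.float64(0.18), 123)
100 (array([510.3, -17.1,  30.7]), np.float64(0.18), 173) (array([510.4, -17.1,  30.7]), np.float64(0.18), 123)
[511.67082245 -17.95878824 200.31790583] [509.2 -16.3  26. ] [499.7 -46.   26. ] [518.7  13.3  26. ] [540.5 -26.3  26. ]
```

step_arm(
  steps=[
    [[0, 0, 0], [0, 0, 0], 0],
    [[0, 0, 0], [0, 0, 0.1], 0],
    [[0, 0, 0], [0, 0, 0.1], 0],
    [[0, 0, 0], [0, 0, 0], 0],
    [[0, 0, 0], [0, 0, 0], 0],
    [[0, 0, 0], [0, 0, 0], 0],
    [[0, 0, 0], [0, 0, 0], 0],
    [[0, 0, 0], [0, 0, 0], 0],
  ],
)

```text
time: 3.15
tool_pos: [509.7, -13.0, 178.4]
eef_rot: [3.141, 0.001, 2.834]
contact_force: [0.2, -0.1, -0.9]
gripper_width: 85.3
grip_force: 0.0
```

```bash
cat >> h.py <<'E'
def look(name,p,z,tz,**k):
    s=arm.read_state();c=calibration("wrist");im=snapshot("wrist")[...,::-1].copy();cv2.imwrite(f"pics/{name}.png",im)
    u=proj(c,(*p,z));r=circ(im,c,u,z,**k);print("tool",s["tool_pos"].round(1),s["eef_rot"].round(3),"px",u,"fit",*r,"delta",delta(s,(*r[0][:2],tz)))
    return im,c
E
python3 -c "
from h import *
look('w2',(509,-13),26,80)"
```

```text
tool [509.7 -13.  178.4] [3.141e+00 1.000e-03 2.834e+00] px [307.2 245.3] fit [508.7 -12.6  31.1] 0.17 182 delta [ 1.2  0.1 98.4]
```

step_arm(
  steps=[
    [[0, 0, 0], [0.01, 0, 0.14], 0],
    [[0, 0, 0], [0, 0, 0.16], 0],
    [[0, 0, 0], [0, 0, 0.16], 0],
    [[0, 0, 0], [0, 0, 0.16], 0],
    [[0, 0, 0], [0, 0, 0.12], 0],
    [[0, 0, 0], [0, 0, 0.08], 0],
    [[0, 0, 0], [0, 0, 0], 0],
    [[0, 0, 0], [0, 0, 0], 0],
  ],
)

```text
time: 4.2
tool_pos: [509.0, -12.7, 80.4]
eef_rot: [3.141, 0.001, 2.834]
contact_force: [0.9, 0.6, 0.4]
gripper_width: 85.6
grip_force: 0.0
```

step_arm(
  steps=[
    [[0, 0, 0], [0, 0, 0], 0.3],
    [[0, 0, 0], [0, 0, 0], 0.6],
    [[0, 0, 0], [0, 0, 0], 1],
    [[0, 0, 0], [0, 0, 0], 1],
    [[0, 0, 0], [0, 0, 0], 1],
    [[0, 0, 0], [0, 0, 0], 1],
    [[0, 0, 0], [0, 0, 0], 1],
    [[0, 0, 0], [0, 0, 0], 1],
  ],
  grip_force=30,
)

```text
time: 5.2
tool_pos: [509.3, -12.7, 80.9]
eef_rot: [3.141, 0.002, 2.834]
contact_force: [-1.5, 0.5, 5.5]
gripper_width: 61.9
grip_force: 33.5
```

step_arm(
  steps=[
    [[0, 0, 0], [0, 0, -0.08], 1],
    [[0, 0, 0], [0, 0, -0.2], 1],
    [[0, 0, 0], [0, 0, -0.3], 1],
    [[0, 0, 0], [0, 0, -0.3], 1],
    [[0, 0, 0], [0, 0, -0.12], 1],
    [[0, 0, 0], [-0.2, 0.13, 0], 1],
    [[0, 0, 0], [-0.2, 0.13, 0], 1],
    [[0, 0, 0], [-0.2, 0.13, 0], 1],
  ],
)

```text
time: 6.2
tool_pos: [591.4, 10.4, 198.1]
eef_rot: [-3.141, -0.003, 2.834]
contact_force: [-1.1, 0.7, -1.4]
gripper_width: 61.7
grip_force: 33.2
```

step_arm(
  steps=[
    [[0, 0, 0], [-0.2, 0.13, 0], 1],
    [[0, 0, 0], [0, 0, 0], 1],
    [[0, 0, 0], [0, 0, 0], 1],
    [[0, 0, 0], [0, 0, 0], 1],
    [[0, 0, 0], [0, 0, 0], 1],
    [[0, 0, 0], [0, 0, 0], 1],
    [[0, 0, 0], [0, 0, 0], 1],
    [[0, 0, 0], [0, 0, 0], 1],
  ],
)

```text
time: 7.2
tool_pos: [618.8, 17.7, 199.9]
eef_rot: [3.141, 0.0, 2.834]
contact_force: [-0.3, -1.4, -1.6]
gripper_width: 61.7
grip_force: 33.2
```

Run:
```python
from h import *
s=arm.read_state();c=calibration("wrist");im=snapshot("wrist")[...,::-1].copy();print(s["tool_pos"],s["eef_rot"],s["gripper_width"],proj(c,(654,113,12)))
cv2.imwrite("pics/w3.png",im);import pickle;pickle.dump((s,c),open("w3.pkl","wb"))
```

```text
[618.8314116   17.73808453 199.85171   ] [3.14148141e+00 1.39881306e-04 2.83376558e+00] 61.652595953654284 [467.5 234.7]
```

View pics/w3.png

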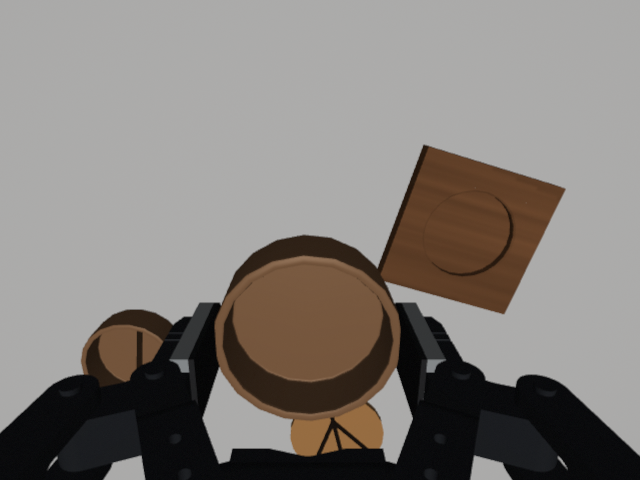

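The dish is held level, rim centred near (308,337), and the stand is at about (470,230) with the recess visible. Next: the stand's top face and the dish's offset in the grip.

Run:
```python
from h import *
import pickle
s,c=pickle.load(open("w3.pkl","rb"));im=cv2.imread("pics/w3.png");hsv=cv2.cvtColor(im,cv2.COLOR_BGR2HSV)
print(hsv[180,408],hsv[200,500],hsv[240,470],hsv[240,392])
for v in(55,65,75):
    m=((hsv[...,1]>60)&(hsv[...,2]>v)).astype(np.uint8)*255;m[:,:385]=0;m[320:]=0
    m=cv2.morphologyEx(m,cv2.MORPH_CLOSE,np.ones((7,7)))
    k=max(cv2.findContours(m,0,1)[0],key=cv2.contourArea)[:,0]
    P=np.array([ray(c,p,12)[:2] for p in k],np.float32);print(v,cv2.minAreaRect(P))
from h import circ
cd=dict(c)
print("held rim",circ(im,c,(308,330),s["tool_pos"][2]-54,hi=90,lo=20),s["tool_pos"][:2])
```

```text
[ 30   1 172] [ 13 153  75] [ 12 151  98] [ 13 164  45]
55 ((653.5598754882812, 112.19866943359375), (92.69503021240234, 89.58012390136719), 55.840309143066406)
65 ((654.3516235351562, 113.37080383300781), (89.87261962890625, 89.58216094970703), 55.848419189453125)
75 ((654.3516235351562, 113.37080383300781), (89.87261962890625, 89.58216094970703), 55.848419189453125)
held rim (array([617.2,  18.1,  31.5]), np.float64(0.78), 200) [618.8314116   17.73808453]
```

step_arm(
  steps=[
    [[0, 0, 0], [-0.012, 0.2125, 0], 1],
    [[0, 0, 0], [-0.012, 0.2125, 0], 1],
    [[0, 0, 0], [-0.012, 0.2125, 0], 1],
    [[0, 0, 0], [-0.012, 0.2125, 0], 1],
    [[0, 0, 0], [0, 0, 0.2], 1],
    [[0, 0, 0], [0, 0, 0.25], 1],
    [[0, 0, 0], [0, 0, 0.2], 1],
    [[0, 0, 0], [0, 0, 0.1], 1],
  ],
)

```text
time: 8.25
tool_pos: [654.7, 113.9, 107.6]
eef_rot: [-3.14, -0.003, 2.834]
contact_force: [-0.4, -1.2, -1.2]
gripper_width: 61.9
grip_force: 33.2
```

step_arm(
  steps=[
    [[0, 0, 0], [0, 0, 0], 1],
    [[0, 0, 0], [0, 0, 0], 1],
    [[0, 0, 0], [0, 0, 0.05], 1],
    [[0, 0, 0], [0, 0, 0.03], 1],
    [[0, 0, 0], [0, 0, 0.03], 1],
    [[0, 0, 0], [0, 0, 0], 1],
    [[0, 0, 0], [0, 0, 0], 1],
    [[0, 0, 0], [0, 0, 0], 1],
  ],
)

```text
time: 9.25
tool_pos: [655.4, 113.2, 96.8]
eef_rot: [3.141, 0.0, 2.834]
contact_force: [-0.9, 0.3, -1.8]
gripper_width: 61.7
grip_force: 33.3
```

Still free; lower the last ~8 mm.

step_arm(
  steps=[
    [[0, 0, 0], [0, 0, 0.015], 1],
    [[0, 0, 0], [0, 0, 0.015], 1],
    [[0, 0, 0], [0, 0, 0.01], 1],
    [[0, 0, 0], [0, 0, 0.01], 1],
    [[0, 0, 0], [0, 0, 0.01], 1],
    [[0, 0, 0], [0, 0, 0], 1],
    [[0, 0, 0], [0, 0, 0], 1],
    [[0, 0, 0], [0, 0, 0], 1],
  ],
)

```text
time: 10.25
tool_pos: [655.3, 113.3, 89.5]
eef_rot: [3.141, 0.0, 2.834]
contact_force: [0.4, 0.2, -1.0]
gripper_width: 61.9
grip_force: 33.3
```

step_arm(
  steps=[
    [[0, 0, 0], [0, 0, 0.006], 1],
    [[0, 0, 0], [0, 0, 0.006], 1],
    [[0, 0, 0], [0, 0, 0.004], 1],
    [[0, 0, 0], [0, 0, 0], 1],
    [[0, 0, 0], [0, 0, 0], 1],
    [[0, 0, 0], [0, 0, 0], 1],
    [[0, 0, 0], [0, 0, 0], 1],
    [[0, 0, 0], [0, 0, 0], 1],
  ],
)

```text
time: 11.25
tool_pos: [655.4, 113.3, 89.0]
eef_rot: [3.141, 0.001, 2.834]
contact_force: [-2.6, 0.2, 5.2]
gripper_width: 61.7
grip_force: 33.9
```

step_arm(
  steps=[
    [[0, 0, 0], [0, 0, 0], 0.6],
    [[0, 0, 0], [0, 0, 0], 0.2],
    [[0, 0, 0], [0, 0, 0], 0],
    [[0, 0, 0], [0, 0, 0], 0],
    [[0, 0, 0], [0, 0, 0], 0],
    [[0, 0, 0], [0, 0, -0.1], 0],
    [[0, 0, 0], [0, 0, -0.2], 0],
    [[0, 0, 0], [0, 0, -0.2], 0],
  ],
)

```text
time: 12.25
tool_pos: [655.4, 113.2, 148.9]
eef_rot: [3.141, 0.001, 2.834]
contact_force: [0.3, 0.7, -0.2]
gripper_width: 85.9
grip_force: 0.0
```

step_arm(
  steps=[
    [[0, 0, 0], [0, 0, -0.2], 0],
    [[0, 0, 0], [0, 0, -0.22], 0],
    [[0, 0, 0], [0, 0, 0], 0],
    [[0, 0, 0], [0, 0, 0], 0],
    [[0, 0, 0], [0, 0, 0], 0],
    [[0, 0, 0], [0, 0, 0], 0],
    [[0, 0, 0], [0, 0, 0], 0],
    [[0, 0, 0], [0, 0, 0], 0],
  ],
)

```text
time: 13.25
tool_pos: [655.2, 113.2, 197.6]
eef_rot: [3.142, -0.0, 2.834]
contact_force: [-0.7, 0.2, 1.1]
gripper_width: 85.4
grip_force: 0.0
```

Run:
```python
from h import *
s=arm.read_state();c=calibration("wrist");im=snapshot("wrist")[...,::-1].copy();cv2.imwrite("pics/w4.png",im)
print(s["tool_pos"],proj(c,(654.4,113.4,34)))
print("to two",delta(s,(670,-124,200)))
```

```text
[655.24184429 113.24799151 197.59804013] [307.5 238.8]
to two [ -85.9 -221.6   -2.4]
```

View pics/w4.png

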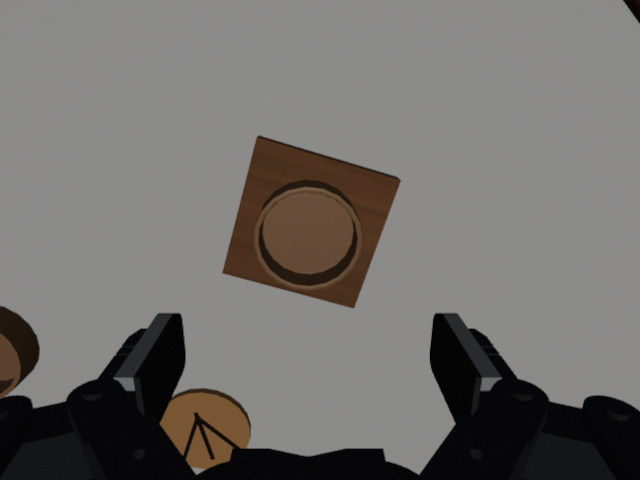

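The plain dish sits in the recess, rim centre about (308,237.5), matching the predicted (307.5,238.8). On to the two-well dish.

step_arm(
  steps=[
    [[0, 0, 0], [-0.12, -0.308, 0.03], 0],
    [[0, 0, 0], [-0.12, -0.308, 0.03], 0],
    [[0, 0, 0], [-0.12, -0.308, 0.03], 0],
    [[0, 0, 0], [-0.12, -0.308, 0.03], 0],
    [[0, 0, 0], [-0.12, -0.308, 0.03], 0],
    [[0, 0, 0], [-0.12, -0.308, 0.03], 0],
    [[0, 0, 0], [0, 0, 0], 0],
    [[0, 0, 0], [0, 0, 0], 0],
  ],
)

```text
time: 14.3
tool_pos: [670.4, -124.0, 176.2]
eef_rot: [3.141, -0.0, 2.834]
contact_force: [0.2, -0.1, -0.5]
gripper_width: 85.7
grip_force: 0.0
```

step_arm(
  steps=[
    [[0, 0, 0], [0, 0, 0], 0],
    [[0, 0, 0], [0, 0, 0], 0],
    [[0, 0, 0], [0, 0, 0], 0],
    [[0, 0, 0], [0, 0, 0], 0],
    [[0, 0, 0], [0, 0, 0], 0],
    [[0, 0, 0], [0, 0, 0], 0],
    [[0, 0, 0], [0, 0, 0], 0],
    [[0, 0, 0], [0, 0, 0], 0],
  ],
)

```text
time: 15.3
tool_pos: [670.4, -124.4, 176.2]
eef_rot: [3.141, -0.0, 2.834]
contact_force: [-0.2, 0.5, -0.3]
gripper_width: 85.2
grip_force: 0.0
```

```bash
python3 -c "
from h import *
look('w5',(670,-124),26,80.5)"
```

```text
tool [ 670.4 -124.4  176.2] [ 3.141 -0.     2.834] px [307.9 247.1] fit [ 670.5 -124.2   31. ] 0.16 183 delta [-0.   0.2 95.7]
```

step_arm(
  steps=[
    [[0, 0, 0], [0, 0, 0.14], 0],
    [[0, 0, 0], [0, 0, 0.16], 0],
    [[0, 0, 0], [0, 0, 0.16], 0],
    [[0, 0, 0], [0, 0, 0.16], 0],
    [[0, 0, 0], [0, 0, 0.12], 0],
    [[0, 0, 0], [0, 0, 0.06], 0],
    [[0, 0, 0], [0, 0, 0], 0],
    [[0, 0, 0], [0, 0, 0], 0],
  ],
)

```text
time: 16.35
tool_pos: [671.0, -124.4, 81.3]
eef_rot: [3.141, 0.002, 2.834]
contact_force: [0.9, -0.8, -0.4]
gripper_width: 85.3
grip_force: 0.0
```

step_arm(
  steps=[
    [[0, 0, 0], [0, 0, 0], 0.3],
    [[0, 0, 0], [0, 0, 0], 0.6],
    [[0, 0, 0], [0, 0, 0], 1],
    [[0, 0, 0], [0, 0, 0], 1],
    [[0, 0, 0], [0, 0, 0], 1],
    [[0, 0, 0], [0, 0, 0], 1],
    [[0, 0, 0], [0, 0, 0], 1],
    [[0, 0, 0], [0, 0, 0], 1],
  ],
)

```text
time: 17.35
tool_pos: [671.1, -124.4, 81.8]
eef_rot: [3.141, 0.003, 2.834]
contact_force: [-0.9, -0.4, 6.0]
gripper_width: 63.1
grip_force: 33.6
```

step_arm(
  steps=[
    [[0, 0, 0], [0, 0, -0.08], 1],
    [[0, 0, 0], [0, 0, -0.2], 1],
    [[0, 0, 0], [0, 0, -0.3], 1],
    [[0, 0, 0], [0, 0, -0.3], 1],
    [[0, 0, 0], [0, 0, -0.12], 1],
    [[0, 0, 0], [0, 0, 0], 1],
    [[0, 0, 0], [0, 0, 0], 1],
    [[0, 0, 0], [0, 0, 0], 1],
  ],
)

```text
time: 18.35
tool_pos: [669.6, -124.1, 197.6]
eef_rot: [-3.141, -0.004, 2.834]
contact_force: [-0.7, 1.1, -1.5]
gripper_width: 62.8
grip_force: 33.4
```

```bash
python3 -c "
from h import *
s=arm.read_state();print(delta(s,(654.6,113.4,132)))"
```

```text
[ 86.  221.8  66. ]
```

step_arm(
  steps=[
    [[0, 0, 0], [0.119, 0.308, 0], 1],
    [[0, 0, 0], [0.119, 0.308, 0], 1],
    [[0, 0, 0], [0.119, 0.308, 0], 1],
    [[0, 0, 0], [0.119, 0.308, 0], 1],
    [[0, 0, 0], [0.119, 0.308, 0], 1],
    [[0, 0, 0], [0.119, 0.308, 0], 1],
    [[0, 0, 0], [0, 0, 0.1], 1],
    [[0, 0, 0], [0, 0, 0.2], 1],
  ],
)

```text
time: 19.35
tool_pos: [656.3, 113.2, 164.0]
eef_rot: [3.142, 0.002, 2.835]
contact_force: [1.0, 0.0, -2.1]
gripper_width: 62.9
grip_force: 33.5
```

step_arm(
  steps=[
    [[0, 0, 0], [0, 0, 0.15], 1],
    [[0, 0, 0], [0, 0, 0.1], 1],
    [[0, 0, 0], [0, 0, 0.05], 1],
    [[0, 0, 0], [0, 0, 0], 1],
    [[0, 0, 0], [0, 0, 0], 1],
    [[0, 0, 0], [0, 0, 0], 1],
    [[0, 0, 0], [0, 0, 0], 1],
    [[0, 0, 0], [0, 0, 0], 1],
  ],
)

```text
time: 20.35
tool_pos: [656.0, 113.1, 128.5]
eef_rot: [3.141, 0.0, 2.834]
contact_force: [-0.6, 0.2, -1.2]
gripper_width: 62.9
grip_force: 33.5
```

```bash
python3 -c "
from h import *
s=arm.read_state();print(s['tool_pos'],delta(s,(655.0,113.3,112)))"
```

```text
[656.01908476 113.07248761 128.48148789] [ 1.  -0.1 16.5]
```

step_arm(
  steps=[
    [[0, 0, 0], [0.008, 0, 0.03], 1],
    [[0, 0, 0], [0, 0, 0.03], 1],
    [[0, 0, 0], [0, 0, 0.02], 1],
    [[0, 0, 0], [0, 0, 0.02], 1],
    [[0, 0, 0], [0, 0, 0.015], 1],
    [[0, 0, 0], [0, 0, 0.01], 1],
    [[0, 0, 0], [0, 0, 0], 1],
    [[0, 0, 0], [0, 0, 0], 1],
  ],
)

```text
time: 21.35
tool_pos: [655.1, 113.3, 113.4]
eef_rot: [3.141, 0.0, 2.834]
contact_force: [-0.3, -0.7, -1.4]
gripper_width: 63.0
grip_force: 33.5
```

step_arm(
  steps=[
    [[0, 0, 0], [0, 0, 0.006], 1],
    [[0, 0, 0], [0, 0, 0.006], 1],
    [[0, 0, 0], [0, 0, 0], 1],
    [[0, 0, 0], [0, 0, 0], 1],
    [[0, 0, 0], [0, 0, 0], 1],
    [[0, 0, 0], [0, 0, 0], 1],
    [[0, 0, 0], [0, 0, 0], 1],
    [[0, 0, 0], [0, 0, 0], 1],
  ],
)

```text
time: 22.35
tool_pos: [655.1, 113.3, 111.9]
eef_rot: [3.141, 0.0, 2.834]
contact_force: [0.0, -0.1, -0.4]
gripper_width: 63.1
grip_force: 33.5
```

step_arm(
  steps=[
    [[0, 0, 0], [0, 0, 0.005], 1],
    [[0, 0, 0], [0, 0, 0], 1],
    [[0, 0, 0], [0, 0, 0], 1],
    [[0, 0, 0], [0, 0, 0], 0.8],
    [[0, 0, 0], [0, 0, 0], 0.4],
    [[0, 0, 0], [0, 0, 0], 0],
    [[0, 0, 0], [0, 0, 0], 0],
    [[0, 0, 0], [0, 0, 0], 0],
  ],
)

```text
time: 23.35
tool_pos: [655.0, 113.3, 110.6]
eef_rot: [-3.142, -0.0, 2.834]
contact_force: [-0.2, -0.5, -0.7]
gripper_width: 85.1
grip_force: 0.0
```

step_arm(
  steps=[
    [[0, 0, 0], [0, 0, 0], 0],
    [[0, 0, 0], [0, 0, -0.1], 0],
    [[0, 0, 0], [0, 0, -0.2], 0],
    [[0, 0, 0], [0, 0, -0.25], 0],
    [[0, 0, 0], [0, 0, -0.2], 0],
    [[0, 0, 0], [0, 0, 0], 0],
    [[0, 0, 0], [0, 0, 0], 0],
    [[0, 0, 0], [0, 0, 0], 0],
  ],
)

```text
time: 24.35
tool_pos: [654.3, 113.2, 199.2]
eef_rot: [-3.14, -0.003, 2.834]
contact_force: [0.1, 0.2, 0.6]
gripper_width: 85.6
grip_force: 0.0
```

Run:
```python
from h import *
s=arm.read_state();c=calibration("wrist");im=snapshot("wrist")[...,::-1].copy();cv2.imwrite("pics/w6.png",im)
print(s["tool_pos"],proj(c,(654.4,113.4,56)))
print("to four",delta(s,(499,-274.5,180)))
```

```text
[654.32316037 113.23343022 199.23140182] [308.2 253.2]
to four [  30.5 -416.5   19.8]
```

View pics/w6.png

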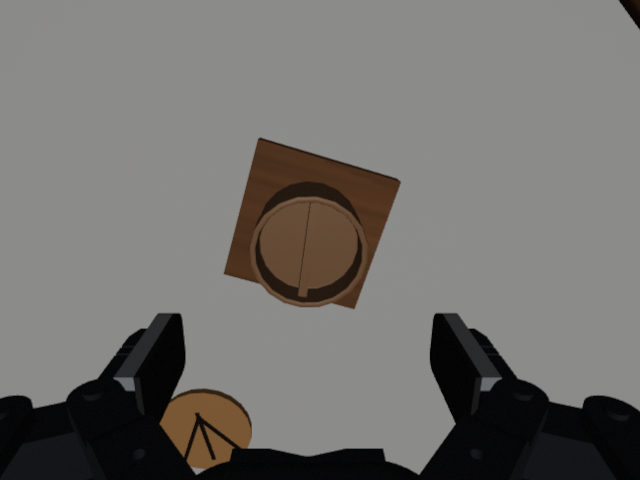

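The two-well dish is seated on the plain one (rim about (308.5,252), predicted (308.2,253.2)). Now the four-well dish.

step_arm(
  steps=[
    [[0, 0, 0], [0.025, -0.347, 0.02], 0],
    [[0, 0, 0], [0.025, -0.347, 0.02], 0],
    [[0, 0, 0], [0.025, -0.347, 0.02], 0],
    [[0, 0, 0], [0.025, -0.347, 0.02], 0],
    [[0, 0, 0], [0.025, -0.347, 0.02], 0],
    [[0, 0, 0], [0.025, -0.347, 0.02], 0],
    [[0, 0, 0], [0.025, -0.347, 0.02], 0],
    [[0, 0, 0], [0.025, -0.347, 0.02], 0],
  ],
)

```text
time: 25.4
tool_pos: [530.3, -197.9, 180.9]
eef_rot: [3.141, -0.002, 2.834]
contact_force: [-0.7, -0.7, 0.6]
gripper_width: 85.8
grip_force: 0.0
```

step_arm(
  steps=[
    [[0, 0, 0], [0.025, -0.347, 0], 0],
    [[0, 0, 0], [0.025, -0.347, 0], 0],
    [[0, 0, 0], [0, 0, 0], 0],
    [[0, 0, 0], [0, 0, 0], 0],
    [[0, 0, 0], [0, 0, 0], 0],
    [[0, 0, 0], [0, 0, 0], 0],
    [[0, 0, 0], [0, 0, 0], 0],
    [[0, 0, 0], [0, 0, 0], 0],
  ],
)

```text
time: 26.4
tool_pos: [500.5, -274.1, 182.1]
eef_rot: [3.142, 0.0, 2.834]
contact_force: [0.7, 0.9, -0.1]
gripper_width: 85.6
grip_force: 0.0
```

```bash
python3 -c "
from h import *
look('w7',(499,-274),26,80.5)"
```

```text
tool [ 500.5 -274.1  182.1] [3.142 0.    2.834] px [307. 242.] fit [ 498.2 -275.8   31.1] 0.15 179 delta [  1.7  -2.3 101.6]
```

step_arm(
  steps=[
    [[0, 0, 0], [0.014, -0.019, 0.15], 0],
    [[0, 0, 0], [0, 0, 0.17], 0],
    [[0, 0, 0], [0, 0, 0.17], 0],
    [[0, 0, 0], [0, 0, 0.17], 0],
    [[0, 0, 0], [0, 0, 0.12], 0],
    [[0, 0, 0], [0, 0, 0.07], 0],
    [[0, 0, 0], [0, 0, 0], 0],
    [[0, 0, 0], [0, 0, 0], 0],
  ],
)

```text
time: 27.45
tool_pos: [498.5, -276.4, 80.8]
eef_rot: [-3.141, 0.002, 2.834]
contact_force: [-0.4, -0.5, 0.4]
gripper_width: 85.4
grip_force: 0.0
```

step_arm(
  steps=[
    [[0, 0, 0], [0, 0, 0], 0.3],
    [[0, 0, 0], [0, 0, 0], 0.6],
    [[0, 0, 0], [0, 0, 0], 1],
    [[0, 0, 0], [0, 0, 0], 1],
    [[0, 0, 0], [0, 0, 0], 1],
    [[0, 0, 0], [0, 0, 0], 1],
    [[0, 0, 0], [0, 0, 0], 1],
    [[0, 0, 0], [0, 0, 0], 1],
  ],
)

```text
time: 28.45
tool_pos: [498.7, -276.5, 81.4]
eef_rot: [-3.141, 0.002, 2.834]
contact_force: [-0.3, 0.3, 6.2]
gripper_width: 62.6
grip_force: 33.5
```

step_arm(
  steps=[
    [[0, 0, 0], [0, 0, -0.08], 1],
    [[0, 0, 0], [0, 0, -0.2], 1],
    [[0, 0, 0], [0, 0, -0.3], 1],
    [[0, 0, 0], [0, 0, -0.3], 1],
    [[0, 0, 0], [0, 0, -0.2], 1],
    [[0, 0, 0], [0, 0, 0], 1],
    [[0, 0, 0], [0, 0, 0], 1],
    [[0, 0, 0], [0, 0, 0], 1],
  ],
)

```text
time: 29.45
tool_pos: [497.3, -275.6, 207.3]
eef_rot: [3.14, -0.004, 2.834]
contact_force: [-0.1, 0.3, -2.1]
gripper_width: 62.4
grip_force: 33.3
```

```bash
python3 -c "
from h import *
s=arm.read_state();print(delta(s,(654.8,113.3,160)))"
```

```text
[-32.5 418.3  47.7]
```

step_arm(
  steps=[
    [[0, 0, 0], [-0.027, 0.348, 0], 1],
    [[0, 0, 0], [-0.027, 0.348, 0], 1],
    [[0, 0, 0], [-0.027, 0.348, 0], 1],
    [[0, 0, 0], [-0.027, 0.348, 0], 1],
    [[0, 0, 0], [-0.027, 0.348, 0], 1],
    [[0, 0, 0], [-0.027, 0.348, 0], 1],
    [[0, 0, 0], [-0.027, 0.348, 0], 1],
    [[0, 0, 0], [-0.027, 0.348, 0], 1],
  ],
)

```text
time: 30.45
tool_pos: [623.8, 35.7, 207.8]
eef_rot: [-3.141, -0.003, 2.834]
contact_force: [-0.2, -0.7, -0.8]
gripper_width: 62.5
grip_force: 33.4
```

step_arm(
  steps=[
    [[0, 0, 0], [-0.027, 0.348, 0], 1],
    [[0, 0, 0], [-0.027, 0.348, 0], 1],
    [[0, 0, 0], [0, 0, 0.1], 1],
    [[0, 0, 0], [0, 0, 0.2], 1],
    [[0, 0, 0], [0, 0, 0.15], 1],
    [[0, 0, 0], [0, 0, 0.05], 1],
    [[0, 0, 0], [0, 0, 0], 1],
    [[0, 0, 0], [0, 0, 0], 1],
  ],
)

```text
time: 31.45
tool_pos: [656.0, 111.8, 150.9]
eef_rot: [3.141, 0.002, 2.833]
contact_force: [-0.1, -0.2, -1.9]
gripper_width: 62.5
grip_force: 33.5
```

step_arm(
  steps=[
    [[0, 0, 0], [0, 0, 0], 1],
    [[0, 0, 0], [0, 0, 0], 1],
    [[0, 0, 0], [0, 0, 0], 1],
    [[0, 0, 0], [0, 0, 0], 1],
    [[0, 0, 0], [0, 0, 0], 1],
    [[0, 0, 0], [0, 0, 0], 1],
    [[0, 0, 0], [0, 0, 0], 1],
    [[0, 0, 0], [0, 0, 0], 1],
  ],
)

```text
time: 32.45
tool_pos: [655.4, 112.1, 149.6]
eef_rot: [3.142, -0.0, 2.834]
contact_force: [1.0, 0.9, -1.3]
gripper_width: 62.7
grip_force: 33.5
```

```bash
python3 -c "
from h import *
s=arm.read_state();print(s['tool_pos'],delta(s,(655.0,113.3,133.4)))"
```

```text
[655.38795825 112.06452963 149.57882953] [ 0.7  1.1 16.2]
```

step_arm(
  steps=[
    [[0, 0, 0], [0.006, 0.009, 0.03], 1],
    [[0, 0, 0], [0, 0, 0.03], 1],
    [[0, 0, 0], [0, 0, 0.02], 1],
    [[0, 0, 0], [0, 0, 0.02], 1],
    [[0, 0, 0], [0, 0, 0.015], 1],
    [[0, 0, 0], [0, 0, 0.01], 1],
    [[0, 0, 0], [0, 0, 0], 1],
    [[0, 0, 0], [0, 0, 0], 1],
  ],
)

```text
time: 33.45
tool_pos: [655.1, 113.3, 134.8]
eef_rot: [3.141, 0.0, 2.834]
contact_force: [-0.6, -0.3, -2.0]
gripper_width: 62.4
grip_force: 33.5
```

step_arm(
  steps=[
    [[0, 0, 0], [0, 0, 0.006], 1],
    [[0, 0, 0], [0, 0, 0.006], 1],
    [[0, 0, 0], [0, 0, 0], 1],
    [[0, 0, 0], [0, 0, 0], 1],
    [[0, 0, 0], [0, 0, 0], 1],
    [[0, 0, 0], [0, 0, 0], 1],
    [[0, 0, 0], [0, 0, 0], 1],
    [[0, 0, 0], [0, 0, 0], 1],
  ],
)

```text
time: 34.45
tool_pos: [655.1, 113.3, 133.5]
eef_rot: [3.141, 0.0, 2.834]
contact_force: [-1.3, -0.6, 1.5]
gripper_width: 62.5
grip_force: 33.8
```

step_arm(
  steps=[
    [[0, 0, 0], [0, 0, 0.002], 1],
    [[0, 0, 0], [0, 0, 0], 1],
    [[0, 0, 0], [0, 0, 0], 1],
    [[0, 0, 0], [0, 0, 0], 0.8],
    [[0, 0, 0], [0, 0, 0], 0.4],
    [[0, 0, 0], [0, 0, 0], 0],
    [[0, 0, 0], [0, 0, 0], 0],
    [[0, 0, 0], [0, 0, 0], 0],
  ],
)

```text
time: 35.45
tool_pos: [654.9, 113.3, 132.2]
eef_rot: [-3.141, -0.001, 2.834]
contact_force: [-0.2, -0.4, -0.4]
gripper_width: 85.4
grip_force: 0.0
```

step_arm(
  steps=[
    [[0, 0, 0], [0, 0, 0], 0],
    [[0, 0, 0], [0, 0, -0.1], 0],
    [[0, 0, 0], [0, 0, -0.2], 0],
    [[0, 0, 0], [0, 0, -0.25], 0],
    [[0, 0, 0], [0, 0, -0.2], 0],
    [[0, 0, 0], [0, 0, 0], 0],
    [[0, 0, 0], [0, 0, 0], 0],
    [[0, 0, 0], [0, 0, 0], 0],
  ],
)

```text
time: 36.45
tool_pos: [654.4, 113.2, 221.0]
eef_rot: [-3.14, -0.003, 2.834]
contact_force: [0.5, 0.1, -0.8]
gripper_width: 85.5
grip_force: 0.0
```

Run:
```python
from h import *
s=arm.read_state();c=calibration("wrist");im=snapshot("wrist")[...,::-1].copy();cv2.imwrite("pics/w8.png",im)
print(s["tool_pos"],proj(c,(654.4,113.4,78)))
print("to lid",delta(s,(476.3,267.9,180)))
```

```text
[654.3721023  113.23372504 220.9620332 ] [308.2 253.3]
to lid [216.4  93.5  41.5]
```

View pics/w8.png

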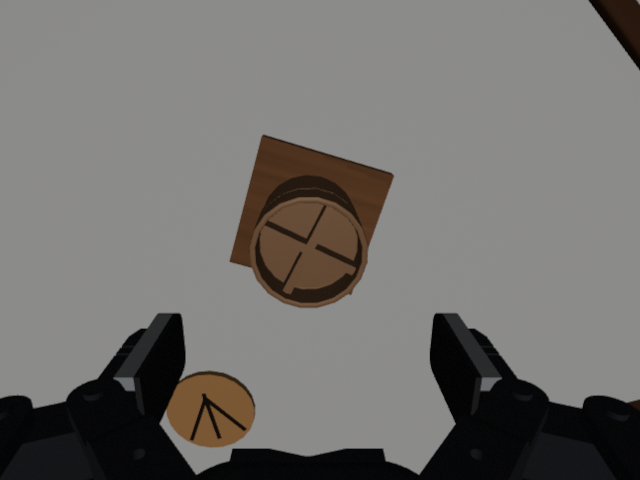

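The four-well dish is seated, rim centre about (308.5,252) against the predicted (308.2,253.3). Now the lid.

step_arm(
  steps=[
    [[0, 0, 0], [0.3, 0.13, 0.05], 0],
    [[0, 0, 0], [0.3, 0.13, 0.05], 0],
    [[0, 0, 0], [0.3, 0.13, 0.05], 0],
    [[0, 0, 0], [0.3, 0.13, 0.05], 0],
    [[0, 0, 0], [0.3, 0.13, 0.05], 0],
    [[0, 0, 0], [0.3, 0.13, 0.05], 0],
    [[0, 0, 0], [0, 0, 0], 0],
    [[0, 0, 0], [0, 0, 0], 0],
  ],
)

```text
time: 37.5
tool_pos: [477.7, 267.7, 186.6]
eef_rot: [-3.141, 0.0, 2.834]
contact_force: [0.8, 0.1, 0.2]
gripper_width: 85.7
grip_force: 0.0
```

step_arm(
  steps=[
    [[0, 0, 0], [0, 0, 0], 0],
    [[0, 0, 0], [0, 0, 0], 0],
    [[0, 0, 0], [0, 0, 0], 0],
    [[0, 0, 0], [0, 0, 0], 0],
    [[0, 0, 0], [0, 0, 0], 0],
    [[0, 0, 0], [0, 0, 0], 0],
    [[0, 0, 0], [0, 0, 0], 0],
    [[0, 0, 0], [0, 0, 0], 0],
  ],
)

```text
time: 38.5
tool_pos: [477.5, 268.0, 186.9]
eef_rot: [3.141, -0.0, 2.834]
contact_force: [0.8, -0.5, 0.4]
gripper_width: 85.5
grip_force: 0.0
```

```bash
python3 -c "
from h import *
look('w9',(476,268),10,88)"
```

```text
tool [477.5 268.  186.9] [ 3.141 -0.     2.834] px [306.8 230.8] fit [476.2 268.1  31.1] 0.17 170 delta [ 1.3 -0.3 98.9]
```

View pics/w9.png

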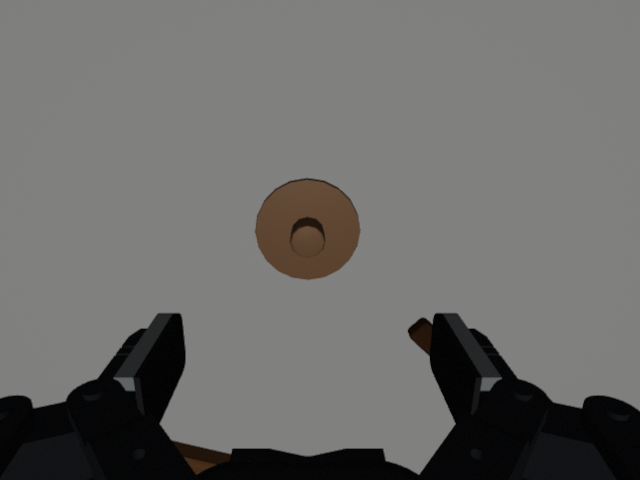

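The lid's disc centre is at (307.5,230) and its knob at (307.5,241). The brush handle's end shows at about (415,328), so I'll check its clearance to the right finger.

```bash
python3 -c "
from h import *
s=arm.read_state();c=calibration('wrist')
for u in((410,330),(422,318)):print(delta(s,ray(c,u,8)))
print('knob',ray(c,(307.5,241.5),30))"
```

```text
[-67.8  67.6 178.9]
[-58.9  74.8 178.9]
knob [476.1 268.4  30. ]
```

step_arm(
  steps=[
    [[0, 0, 0], [0.011, -0.002, 0.14], 0],
    [[0, 0, 0], [0, 0, 0.16], 0],
    [[0, 0, 0], [0, 0, 0.17], 0],
    [[0, 0, 0], [0, 0, 0.17], 0],
    [[0, 0, 0], [0, 0, 0.12], 0],
    [[0, 0, 0], [0, 0, 0.064], 0],
    [[0, 0, 0], [0, 0, 0], 0],
    [[0, 0, 0], [0, 0, 0], 0],
  ],
)

```text
time: 39.55
tool_pos: [476.7, 268.4, 88.9]
eef_rot: [3.14, 0.001, 2.834]
contact_force: [0.4, -0.9, -0.0]
gripper_width: 85.1
grip_force: 0.0
```

step_arm(
  steps=[
    [[0, 0, 0], [0, 0, 0], 0.4],
    [[0, 0, 0], [0, 0, 0], 0.6],
    [[0, 0, 0], [0, 0, 0], 0.7],
    [[0, 0, 0], [0, 0, 0], 0.75],
    [[0, 0, 0], [0, 0, 0], 1],
    [[0, 0, 0], [0, 0, 0], 1],
    [[0, 0, 0], [0, 0, 0], 1],
    [[0, 0, 0], [0, 0, 0], 1],
  ],
)

```text
time: 40.55
tool_pos: [476.4, 268.2, 88.3]
eef_rot: [3.141, 0.0, 2.834]
contact_force: [-0.3, -0.8, 2.4]
gripper_width: 18.5
grip_force: 29.5
```

step_arm(
  steps=[
    [[0, 0, 0], [0, 0, 0], 1],
    [[0, 0, 0], [0, 0, 0], 1],
    [[0, 0, 0], [0, 0, 0], 1],
    [[0, 0, 0], [0, 0, 0], 1],
    [[0, 0, 0], [0, 0, 0], 1],
    [[0, 0, 0], [0, 0, 0], 1],
    [[0, 0, 0], [0, 0, 0], 1],
    [[0, 0, 0], [0, 0, 0], 1],
  ],
)

```text
time: 41.55
tool_pos: [476.3, 268.2, 88.2]
eef_rot: [3.141, 0.0, 2.834]
contact_force: [-0.6, -0.6, 4.4]
gripper_width: 18.5
grip_force: 29.7
```

step_arm(
  steps=[
    [[0, 0, 0], [0, 0, -0.08], 1],
    [[0, 0, 0], [0, 0, -0.2], 1],
    [[0, 0, 0], [0, 0, -0.3], 1],
    [[0, 0, 0], [0, 0, -0.3], 1],
    [[0, 0, 0], [0, 0, -0.12], 1],
    [[0, 0, 0], [0, 0, 0], 1],
    [[0, 0, 0], [0, 0, 0], 1],
    [[0, 0, 0], [0, 0, 0], 1],
  ],
)

```text
time: 42.55
tool_pos: [475.5, 267.8, 206.0]
eef_rot: [-3.139, -0.003, 2.834]
contact_force: [0.6, -0.1, -0.7]
gripper_width: 18.4
grip_force: 29.4
```

step_arm(
  steps=[
    [[0, 0, 0], [-0.301, -0.13, 0], 1],
    [[0, 0, 0], [-0.301, -0.13, 0], 1],
    [[0, 0, 0], [-0.301, -0.13, 0], 1],
    [[0, 0, 0], [-0.301, -0.13, 0], 1],
    [[0, 0, 0], [-0.301, -0.13, 0], 1],
    [[0, 0, 0], [-0.301, -0.13, 0], 1],
    [[0, 0, 0], [0, 0, 0.1], 1],
    [[0, 0, 0], [0, 0, 0.1], 1],
  ],
)

```text
time: 43.55
tool_pos: [653.6, 113.5, 181.9]
eef_rot: [-3.141, -0.003, 2.834]
contact_force: [0.6, 0.5, -0.8]
gripper_width: 18.3
grip_force: 29.4
```

step_arm(
  steps=[
    [[0, 0, 0], [0, 0, 0], 1],
    [[0, 0, 0], [0, 0, 0], 1],
    [[0, 0, 0], [0, 0, 0], 1],
    [[0, 0, 0], [0, 0, 0], 1],
    [[0, 0, 0], [0, 0, 0], 1],
    [[0, 0, 0], [0, 0, 0], 1],
    [[0, 0, 0], [0, 0, 0], 1],
    [[0, 0, 0], [0, 0, 0], 1],
  ],
)

```text
time: 44.55
tool_pos: [654.4, 113.2, 184.0]
eef_rot: [3.142, -0.0, 2.834]
contact_force: [-0.2, -0.0, -0.8]
gripper_width: 18.2
grip_force: 29.4
```

```bash
python3 -c "
from h import *
s=arm.read_state();print(s['tool_pos'],s['gripper_width'],delta(s,(654.6,113.3,162.2)))
im=snapshot('wrist')[...,::-1];cv2.imwrite('pics/w10.png',im)"
```

```text
[654.40065011 113.19659273 183.99492325] 18.167591043686684 [-0.2  0.2 21.8]
```

View pics/w10.png

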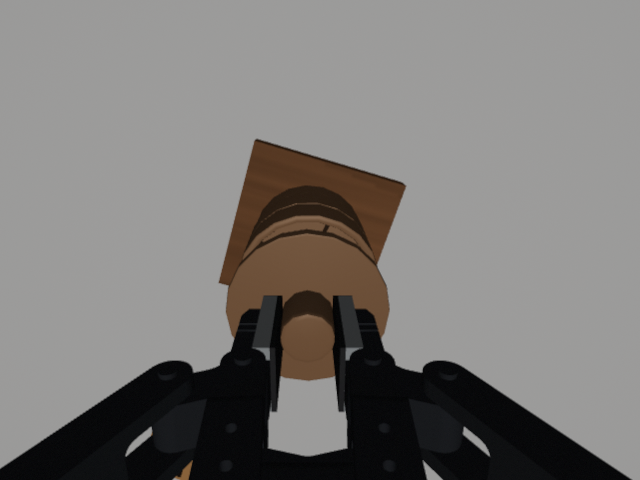

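The lid is held level, disc centred about (308,306), over the stack. Lowering.

step_arm(
  steps=[
    [[0, 0, 0], [0, 0, 0.05], 1],
    [[0, 0, 0], [0, 0, 0.04], 1],
    [[0, 0, 0], [0, 0, 0.03], 1],
    [[0, 0, 0], [0, 0, 0.02], 1],
    [[0, 0, 0], [0, 0, 0.02], 1],
    [[0, 0, 0], [0, 0, 0.01], 1],
    [[0, 0, 0], [0, 0, 0], 1],
    [[0, 0, 0], [0, 0, 0], 1],
  ],
)

```text
time: 45.6
tool_pos: [654.5, 113.3, 163.8]
eef_rot: [3.141, 0.0, 2.834]
contact_force: [0.8, 0.5, -0.7]
gripper_width: 18.8
grip_force: 29.4
```

step_arm(
  steps=[
    [[0, 0, 0], [0, 0, 0.005], 1],
    [[0, 0, 0], [0, 0, 0.004], 1],
    [[0, 0, 0], [0, 0, 0], 1],
    [[0, 0, 0], [0, 0, 0], 1],
    [[0, 0, 0], [0, 0, 0], 1],
    [[0, 0, 0], [0, 0, 0], 1],
    [[0, 0, 0], [0, 0, 0], 1],
    [[0, 0, 0], [0, 0, 0], 1],
  ],
)

```text
time: 46.6
tool_pos: [654.4, 113.3, 162.6]
eef_rot: [3.141, 0.0, 2.834]
contact_force: [-0.2, 0.4, -1.3]
gripper_width: 19.0
grip_force: 29.4
```

step_arm(
  steps=[
    [[0, 0, 0], [0, 0, 0.005], 1],
    [[0, 0, 0], [0, 0, 0.003], 1],
    [[0, 0, 0], [0, 0, 0], 1],
    [[0, 0, 0], [0, 0, 0], 1],
    [[0, 0, 0], [0, 0, 0], 1],
    [[0, 0, 0], [0, 0, 0], 1],
    [[0, 0, 0], [0, 0, 0], 1],
    [[0, 0, 0], [0, 0, 0], 1],
  ],
)

```text
time: 47.6
tool_pos: [654.5, 113.3, 162.2]
eef_rot: [3.141, 0.001, 2.834]
contact_force: [-1.5, -0.6, 4.7]
gripper_width: 18.4
grip_force: 29.8
```

Contact at exactly the predicted seat height. Release and rise.

step_arm(
  steps=[
    [[0, 0, 0], [0, 0, 0], 0.7],
    [[0, 0, 0], [0, 0, 0], 0.5],
    [[0, 0, 0], [0, 0, 0], 0.2],
    [[0, 0, 0], [0, 0, 0], 0],
    [[0, 0, 0], [0, 0, 0], 0],
    [[0, 0, 0], [0, 0, 0], 0],
    [[0, 0, 0], [0, 0, 0], 0],
    [[0, 0, 0], [0, 0, 0], 0],
  ],
)

```text
time: 48.6
tool_pos: [654.4, 113.2, 161.7]
eef_rot: [3.141, 0.0, 2.834]
contact_force: [-0.5, -0.7, 0.1]
gripper_width: 85.2
grip_force: 0.0
```

step_arm(
  steps=[
    [[0, 0, 0], [0, 0, -0.1], 0],
    [[0, 0, 0], [0, 0, -0.2], 0],
    [[0, 0, 0], [0, 0, -0.25], 0],
    [[0, 0, 0], [0, 0, -0.2], 0],
    [[0, 0, 0], [0, 0, 0], 0],
    [[0, 0, 0], [0, 0, 0], 0],
    [[0, 0, 0], [0, 0, 0], 0],
    [[0, 0, 0], [0, 0, 0], 0],
  ],
)

```text
time: 49.6
tool_pos: [654.0, 113.2, 250.1]
eef_rot: [-3.141, -0.002, 2.834]
contact_force: [0.8, -0.2, 0.1]
gripper_width: 85.5
grip_force: 0.0
```

Run:
```python
from h import *
im=snapshot("scene")[...,::-1];c=calibration("scene");u,v=map(int,proj(c,(654,113,60)))
a=cv2.resize(im[v-60:v+60,u-60:u+60],(400,400),interpolation=cv2.INTER_CUBIC)
s=arm.read_state();w=calibration("wrist");b=snapshot("wrist")[...,::-1];print(s["tool_pos"],proj(w,(654.4,113.4,84)),proj(w,(654.4,113.4,104)))
b=b[90:490,110:510];b=cv2.copyMakeBorder(b,0,400-b.shape[0],0,0,0)
cv2.imwrite("pics/end.png",np.hstack([a,b]))
```

```text
[654.11757481 113.21378924 250.40399852] [308.2 239.4] [308.2 251.2]
```

View pics/end.png

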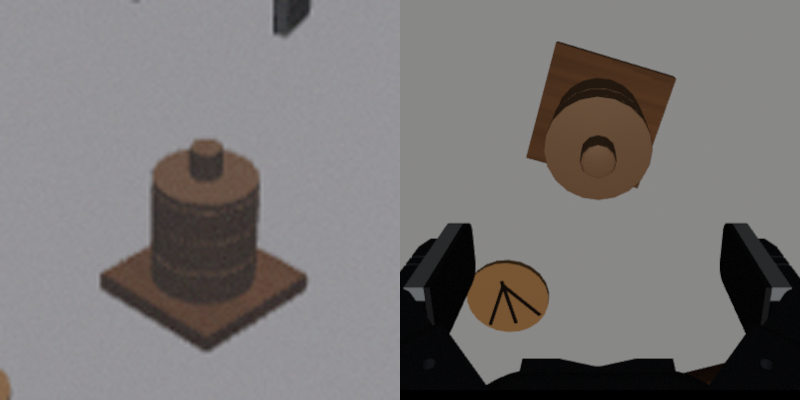

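The stack stands straight and evenly seated. The lid disc is centred at wrist pixel (308,238), against the predicted (308.2,239.4), and the gripper is clear.

```bash
python3 -c "
from rig import arm
print(arm.sign_off())"
```

```text
the job is handed in; nothing more can be done
None
```

The stack is in the stand in the order plain dish, two-well dish, four-well dish, lid, and the job was handed in at about 50 s of the 115 s allowed; the final pictures show it upright and seated, the arm never went near the bystanders, and the sign-off returned no verdict.

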